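Film-night snack mix at the bedroom sideboard

TASK

Pull the sweet dispenser's sprung lever all the way down so that its five chocolate balls run into the pan on the stand, and ease the lever slowly back home, never letting it snap. Lift the pan by its handle off the stand and set it on the round cork mat, put every biscuit from the board into it, then take the stirring stick from the crock and stir with its tip close to the bottom of the pan, at least three full rounds. Drop the stick back into the crock, tip down, and leave the pan on the mat with nothing spilt and the other things on the sideboard where they were.

Things in the scene. Friction and masses are not known exactly. Their poses are not given: they have to be found in the camera images.
- dispenser: white sweet dispenser, fixed, 100 mm wide, 286 mm tall, front to its own -x. Origin on the table straight below the shaft of flap and lever (shaft along y, 160 mm up); x points to its back, y to the lever's side. Cheeks at y = +-50 mm, x 15 to 170 mm; between them a chute slopes down to the front, the balls in single file in it behind a flap. Chute and flap are 150 mm or more above the table.
- stand_top (a point): centre of the top of the pan's stand, a round black rubber disc of radius 74 mm, top 20 mm above the table, 85 mm in front of the shaft; its foot plate, 8 mm thick, 160 mm wide, reaches 90 mm farther to the front. The open flap ends 49 mm behind (towards the dispenser's +x), 150 mm up.
- lever (a joint): lever angle, rad: 0 home (flap shut, lever nearly upright), 1.0 pulled forward and down to its stop (flap open). A spring drives it home, 0.5 N m at 0 rising to 1.0 N m at 1.0 (3 to 7 N at the grip); let go, it snaps back. Below 0.08 is home, above 0.92 fully pulled; faster than 1.5 rad/s back is a snap. The balls run out within 2 s of opening.
- grip (a point): middle of the lever's black grip, a level round bar 16 mm thick, 78 mm long, along the dispenser's y, sticking out sideways (+y) from the top of a steel rod 10 mm thick. The point lies 42 mm out from the rod, at y = +114 mm in the dispenser's frame; at lever angle a it is 150 sin(a) mm in front of the shaft (-x) and 150 cos(a) mm above it.
- pan: white enamel pan, 0.32 to 0.52 kg, 85 mm high, outer radius 76 mm at the foot, 86 mm at the rim, wall 4 mm, floor 5 mm thick. Origin at the centre of its underside, z up. One straight black handle points along its own -x. It slides on the mat if pushed with 4 N or more; balls and biscuits pass between stick and wall in rounds of 25 mm radius or less, wider ones may jam and drag it.
- pan_handle (a point): grip point of the pan's handle: 124 mm from the pan's axis towards its -x, 68 mm above its underside. The handle is a bar 18 mm wide (pan's y), 20 mm tall (58 to 78 mm above the underside), from 80 to 184 mm from the axis.
- mat: round cork mat, radius 90 mm, 5 mm thick, fixed to the table; origin at the centre of its underside.
- board: square light wooden board, 160 mm by 160 mm, 12 mm thick, fixed, the biscuits lie on it; origin at the centre of its underside.
- crock: terracotta utensil crock, fixed, open above: outer radius 27 mm, inner radius 22 mm, 105 mm high, inner floor 6 mm up; origin at the centre of its underside.
- stick: wooden stirring stick (spurtle), 202 mm long, straight and round, standing tip down and leaning about 0.25 rad in the crock. Origin at its tip, its own z runs along it up to the handle end. Lower part 14 mm thick; the handle, from 126 to 192 mm above the tip, is 20 mm thick, with a round end. 36 to 59 g.
- ball0: chocolate ball, 26 mm across, 12 g; origin at its centre. At the start in the chute, first (at the flap) in the file.
- ball1: chocolate ball, 26 mm across, 12 g; origin at its centre. At the start in the chute, second in the file.
- ball2: chocolate ball, 26 mm across, 12 g; origin at its centre. At the start in the chute, third in the file.
- ball3: chocolate ball, 26 mm across, 12 g; origin at its centre. At the start in the chute, fourth in the file.
- ball4: chocolate ball, 26 mm across, 12 g; origin at its centre. At the start in the chute, last in the file.
- biscuit0: round domed hard biscuit, 30 mm across, 20 mm high, 14 g, lying flat on the board; origin at the centre of its underside. May be absent (two to four are there).
- biscuit1: round domed hard biscuit, 30 mm across, 20 mm high, 14 g, lying flat on the board; origin at the centre of its underside. May be absent (two to four are there).
- biscuit2: round domed hard biscuit, 30 mm across, 20 mm high, 14 g, lying flat on the board; origin at the centre of its underside. May be absent (two to four are there).
- biscuit3: round domed hard biscuit, 30 mm across, 20 mm high, 14 g, lying flat on the board; origin at the centre of its underside. May be absent (two to four are there).
- picture_a: standing wooden picture block, 75 mm square, 16 mm thick; leave alone
- picture_b: standing wooden picture block, 75 mm square, 16 mm thick; leave alone
- mug: blue mug, radius 40 mm, 90 mm high; leave alone
- clock: black clock, 85 mm wide, 40 mm deep, 65 mm high; leave alone
- candle_tin: round metal candle tin, 70 mm across, 52 mm high; leave alone
Not all that is in view belongs to the job. Several things have the shape of the stick; the one meant has the colours described above.

How it is judged:
On the way, in this order (a step that is already met when the one before it is completed fails the run):
1. the lever is pulled fully down (value of joint lever above 0.92 rad), for 0.2 s.
2. the lever is back home and all five balls are in the pan, which still stands on the stand (value of joint lever below 0.08 rad and horizontal distance between pan and dispenser below 0.13 m and horizontal distance between each of ball0, ball1, ball2, ball3, ball4 and pan below 0.084 m and z of ball0 in the frame of pan between -0.005 and 0.085 m and z of ball1 in the frame of pan between -0.005 and 0.085 m and z of ball2 in the frame of pan between -0.005 and 0.085 m and z of ball3 in the frame of pan between -0.005 and 0.085 m and z of ball4 in the frame of pan between -0.005 and 0.085 m), for 0.2 s.
3. the pan, with the balls, is lifted clear of the stand (height (world z) of pan above 0.032 m and horizontal distance between each of ball0, ball1, ball2, ball3, ball4 and pan below 0.084 m and z of ball0 in the frame of pan between -0.005 and 0.085 m and z of ball1 in the frame of pan between -0.005 and 0.085 m and z of ball2 in the frame of pan between -0.005 and 0.085 m and z of ball3 in the frame of pan between -0.005 and 0.085 m and z of ball4 in the frame of pan between -0.005 and 0.085 m), for 0.1 s.
4. the pan stands on the cork mat and is let go (horizontal distance between pan and mat below 0.04 m and height (world z) of pan below 0.01 m and angle between pan's own z axis and vertical below 0.08 rad and horizontal distance between each of ball0, ball1, ball2, ball3, ball4 and pan below 0.084 m and z of ball0 in the frame of pan between -0.005 and 0.085 m and z of ball1 in the frame of pan between -0.005 and 0.085 m and z of ball2 in the frame of pan between -0.005 and 0.085 m and z of ball3 in the frame of pan between -0.005 and 0.085 m and z of ball4 in the frame of pan between -0.005 and 0.085 m and contact force between the fingers and pan below 0.1 N and linear speed of pan below 0.02 m/s), for 0.2 s.
5. every biscuit is in the pan, and the stick's tip is near the pan's floor on the far side from the handle (horizontal distance between each of ball0, ball1, ball2, ball3, ball4, biscuit0, biscuit1, biscuit2, biscuit3, stick and pan below 0.084 m and z of ball0 in the frame of pan between -0.005 and 0.085 m and z of ball1 in the frame of pan between -0.005 and 0.085 m and z of ball2 in the frame of pan between -0.005 and 0.085 m and z of ball3 in the frame of pan between -0.005 and 0.085 m and z of ball4 in the frame of pan between -0.005 and 0.085 m and z of biscuit0 in the frame of pan between -0.005 and 0.085 m and z of biscuit1 in the frame of pan between -0.005 and 0.085 m and z of biscuit2 in the frame of pan between -0.005 and 0.085 m and z of biscuit3 in the frame of pan between -0.005 and 0.085 m and z of stick in the frame of pan below 0.03 m and x of stick in the frame of pan above 0.012 m).
6. stirring: the tip passes the handle's side (horizontal distance between each of ball0, ball1, ball2, ball3, ball4, biscuit0, biscuit1, biscuit2, biscuit3, stick and pan below 0.084 m and z of ball0 in the frame of pan between -0.005 and 0.085 m and z of ball1 in the frame of pan between -0.005 and 0.085 m and z of ball2 in the frame of pan between -0.005 and 0.085 m and z of ball3 in the frame of pan between -0.005 and 0.085 m and z of ball4 in the frame of pan between -0.005 and 0.085 m and z of biscuit0 in the frame of pan between -0.005 and 0.085 m and z of biscuit1 in the frame of pan between -0.005 and 0.085 m and z of biscuit2 in the frame of pan between -0.005 and 0.085 m and z of biscuit3 in the frame of pan between -0.005 and 0.085 m and z of stick in the frame of pan below 0.03 m and x of stick in the frame of pan below -0.012 m).
7. stirring: far side again (all of step 5).
8. stirring: handle's side again (all of step 6).
9. stirring: far side a third time (all of step 7).
At the end, for the whole second after the job is handed in: The pan stands upright on the cork mat (centres within 40 mm), all five balls and every biscuit that was there lie in it, the lever is home (below 0.08 rad), the stick stands in the crock tip down (tip within 30 mm of the crock's foot), all at rest and let go (horizontal distance between pan and mat below 0.04 m and height (world z) of pan below 0.01 m and angle between pan's own z axis and vertical below 0.08 rad and horizontal distance between each of ball0, ball1, ball2, ball3, ball4, biscuit0, biscuit1, biscuit2, biscuit3 and pan below 0.084 m and z of ball0 in the frame of pan between -0.005 and 0.085 m and z of ball1 in the frame of pan between -0.005 and 0.085 m and z of ball2 in the frame of pan between -0.005 and 0.085 m and z of ball3 in the frame of pan between -0.005 and 0.085 m and z of ball4 in the frame of pan between -0.005 and 0.085 m and z of biscuit0 in the frame of pan between -0.005 and 0.085 m and z of biscuit1 in the frame of pan between -0.005 and 0.085 m and z of biscuit2 in the frame of pan between -0.005 and 0.085 m and z of biscuit3 in the frame of pan between -0.005 and 0.085 m and value of joint lever below 0.08 rad and horizontal distance between stick and crock below 0.026 m and z of stick in the frame of crock below 0.03 m and angle between stick's own z axis and vertical below 0.6 rad and linear speed of stick below 0.03 m/s and linear speed of pan below 0.02 m/s); the robot touches nothing.
It fails at once if the lever springs back uncontrolled (faster than 1.5 rad/s towards home while more than 0.15 rad from it) (velocity of joint lever below -1.5 rad/s and value of joint lever above 0.15 rad).
It fails at once if the pan is tipped more than 35 degrees (angle between pan's own z axis and vertical above 0.61 rad).
It fails at once if a bystander (picture blocks, mug, clock, candle tin) is moved more than 30 mm (distance of any of picture_a, picture_b, mug, clock, candle_tin from where it was at the start of the episode above 0.03 m).
Of biscuit0, biscuit1, biscuit2, biscuit3 only 2 to 4 are there at a start; the rules pass over those that are not, and their reading is None.
At some moment in a run one of biscuit0, biscuit1, biscuit2, biscuit3 may be knocked a few centimetres aside while the robot is not near it.
It also fails if it takes over 210 s, if anything falls off the work surface, if the arm or the gripper's body presses on something with over 40 N, if the wrist force passes 120 N, or if a joint passes its speed limit or range.

ROBOT

A 6-joint arm with a two-finger parallel gripper is mounted at the origin on the work surface. World frame = base frame: x ahead of the robot, y to its left, z up, the work surface at z = 0. Lengths are in m, angles in rad, forces in N, time in s.
With the tool pointing down it reaches from about 0.275 to 0.875 m from the base axis. Payload 12.5 kg.
Tool frame: the origin (TCP) lies on the centre line of the jaws, within the pads' length; the fingertips stand r.finger_overhang ahead of it and the grasp point (between the pads) lies 3 mm ahead of it (r.finger_overhang is the distance from the TCP to the fingertips, in m); z points along the fingers, y is the direction in which the jaws open and shut (so a half turn about z gives the same grasp; the last joint's range is limited). The gripper opens to 85 mm and grips with 20 to 120 N. Pads are 22 mm wide; open, the fingers measure 114 mm over their backs; the gripper's body (76 mm by 85 mm) begins 54 mm behind the grasp point. The pads swing forward as they close: fully open they stand 13 mm farther back than shut.
Start: joints at [-1.311, 0.351, 1.652, -0, 1.139, -0.085], TCP at [0.186, -0.518, 0.253] pointing down, gripper open.
Joint ranges: [-2.75, 2.75], [-0.79, 2.1], [0.01, 2.65], [-1.57, 4.71], [0.07, 3.14], [-2.87, 2.87]. Speed limits (rad/s): [2.22, 2.22, 2.79, 3.14, 3.14, 3.14].

INTERFACE

Orientations are given as a unit quaternion [x, y, z, w].
In Python, from cell import r, optics gives the robot as it stands. The module is installed in compiled form; this text tells all that it offers. Calls block until the motion is done:
- r.move_to(position, orientation): joint-space move of the TCP to a pose.
- r.move_linear(position, rot=None, vel=0.15): straight line of the TCP; rot=None keeps the orientation; vel is the mean speed in m/s.
- r.set_joints(angles): joint-space move.
- r.set_gripper(opening, squeeze=None): opening from 0.0 (shut) to 1.0 (fully open); squeeze is the grip in N (None keeps the last); returns when the fingers have stopped.
- r.sleep(seconds).
- r.inverse_kinematics(position, orientation): joint angles nearest the present ones, or None.
- optics.get_image(name): name is "scene" or "side" or "wrist"; returns a dict with "pixels" (420x560x3 uint8, red, green, blue), "depth" (420x560 float32, m along the optical axis (not along the pixel's ray), 0 where there is no reading), "fx", "fy", "cx", "cy" (pixels), "D" ([k1, k2, p1, p2, k3] as OpenCV has them; the pictures are not rectified), "camera_from_world" (4x4, takes a point from world to camera coordinates); the wrist camera has in their place "mount" (4x4, takes a point from camera to tool coordinates, whose origin is the TCP and whose axes are the flange's). Camera axes: x right, y down, z forward; pixel columns grow to the right and rows downward; lengths in m; the calibration is good to about 2 mm. A picture is of the moment at which its call begins: read the wrist's pose just before it.
A pose or a line that the arm cannot do raises r.PlanningError and nothing moves.
- r.hand_in(): hands the job in, once; it reports no verdict.
Readings, each from a call of its own:
- r.current_t(): time.
- r.current_q(): joint angles.
- r.current_qvel(): joint speeds.
- r.current_effort(): joint torques, N m.
- r.current_tool_pos(): TCP position.
- r.current_ee_rot(): TCP orientation.
- r.current_contact_force(): force on the tool from outside, world axes, zero at the start.
- r.current_torque(): the same for the moment, N m.
- r.current_opening(): opening from 0.0 (shut) to 1.0 (fully open).
Only numpy, scipy, OpenCV 4.12 (cv2) and the standard library are available. Lean on these libraries where they do the work, as an engineer would, in place of code of your own. Each camera call takes 0.05 s, during which the arm holds its last target.

## Working session

There is one attempt and no reset: what is moved stays moved. The work goes in short steps, each a Python script; the robot and the scene stay as the last script left them, time stands still between calls to the robot, and variables do not carry over. Pictures are saved under pics/ and viewed, and the job is handed in when it is done.

```bash
ls; mkdir -p pics; python3 - <<'E'
from cell import r, optics
import cv2, numpy as np
print(r.current_t(), r.finger_overhang, r.current_ee_rot(), r.current_opening())
for n in ["scene","side","wrist"]:
    d=optics.get_image(n)
    cv2.imwrite(f"pics/{n}0.png",d["pixels"][:,:,::-1])
    print(n,d["fx"],d["fy"],d["cx"],d["cy"],d["D"])
    print(np.round(d.get("camera_from_world",d.get("mount")),4).tolist(), (d["depth"]>0).mean())
print(r.current_t())
E
```

```text
pics
0.0 0.022 [ 9.85177862e-01  1.71534942e-01 -4.79208257e-05 -5.84894181e-04] 0.9992692518313746
scene 483.69282925640175 483.69282925640175 286.3878427021978 208.63754836915223 [0.04135782 0.         0.         0.         0.        ]
[[-0.2032, 0.979, 0.0172, 0.0725], [0.8062, 0.1773, -0.5644, -0.3506], [-0.5556, -0.1009, -0.8253, 1.7156], [0.0, 0.0, 0.0, 1.0]] 0.9959523809523809
side 490.1680498951685 490.1680498951685 285.82220066271714 212.91354877000222 [-0.03492834  0.          0.          0.          0.        ]
[[0.9994, -0.0284, 0.0211, -0.5446], [-0.0057, -0.7181, -0.6959, 0.1596], [0.0349, 0.6954, -0.7178, 1.5013], [0.0, 0.0, 0.0, 1.0]] 0.9961692176870748
wrist 328.1621877543109 328.1621877543109 279.33781784475576 207.89205017703148 [-0.07996531  0.          0.          0.          0.        ]
[[-0.0006, -0.9559, -0.2938, 0.0747], [1.0, -0.0005, -0.0002, -0.0], [0.0, -0.2938, 0.9559, -0.121], [0.0, 0.0, 0.0, 1.0]] 0.9961607142857143
0.15
```

View pics/scene0.png

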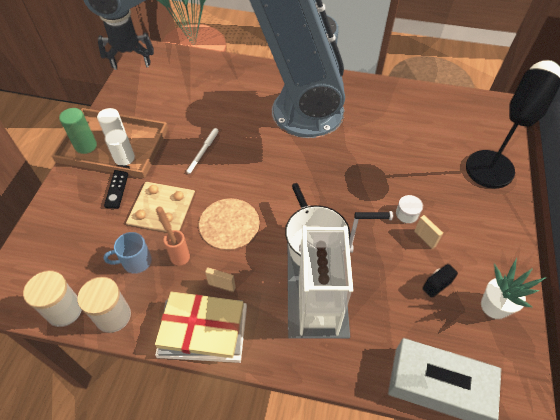

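View pics/side0.png

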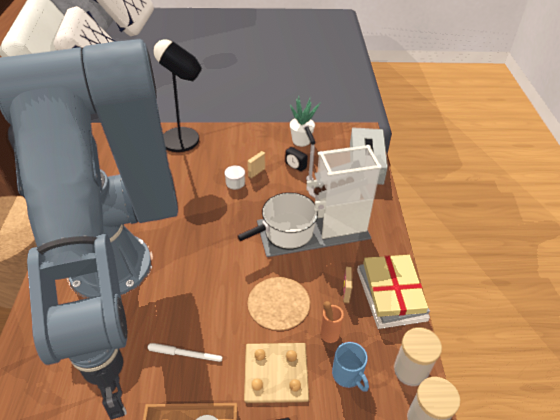

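View pics/wrist0.png

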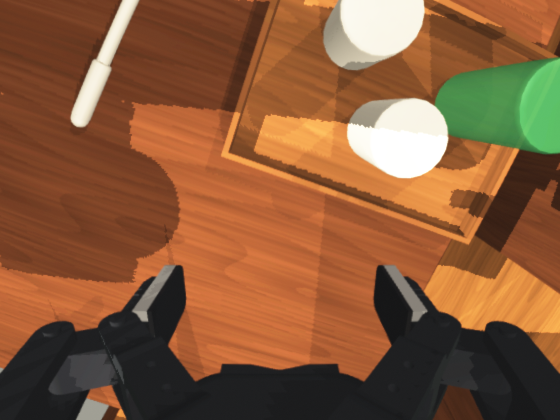

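```bash
cat > h.py <<'E'
from cell import r, optics
import cv2, numpy as np
from scipy.spatial.transform import Rotation as R
def world(d,T=None):
    """pixel map -> world xyz (H,W,3). T = world_from_camera"""
    if T is None: T=np.linalg.inv(np.array(d["camera_from_world"]))
    H,W=d["depth"].shape
    u,v=np.meshgrid(np.arange(W),np.arange(H))
    K=np.array([[d["fx"],0,d["cx"]],[0,d["fy"],d["cy"]],[0,0,1]])
    p=cv2.undistortPoints(np.stack([u,v],-1).reshape(-1,1,2).astype(np.float32),K,np.array(d["D"])).reshape(H,W,2)
    z=d["depth"]
    P=np.concatenate([p*z[...,None],z[...,None]],-1)
    W_=P@T[:3,:3].T+T[:3,3]; W_[z<=0]=np.nan
    return W_
def wristT(): 
    T=np.eye(4);T[:3,:3]=R.from_quat(r.current_ee_rot()).as_matrix();T[:3,3]=r.current_tool_pos();return T
def grab(n):
    if n=="wrist":
        T0=wristT(); d=optics.get_image(n); T=T0@np.array(d["mount"])
    else:
        d=optics.get_image(n);T=np.linalg.inv(np.array(d["camera_from_world"]))
    return d,world(d,T),T
def save(n,d,s=1,crop=None):
    im=d["pixels"][:,:,::-1]
    if crop: im=im[crop[1]:crop[3],crop[0]:crop[2]]
    cv2.imwrite(f"pics/{n}.png",cv2.resize(im,None,fx=s,fy=s,interpolation=cv2.INTER_CUBIC))
def project(d,P,T=None):
    C=np.array(d["camera_from_world"]) if T is None else np.linalg.inv(T)
    K=np.array([[d["fx"],0,d["cx"]],[0,d["fy"],d["cy"]],[0,0,1]])
    q,_=cv2.projectPoints(np.atleast_2d(P).astype(float),cv2.Rodrigues(C[:3,:3])[0],C[:3,3],K,np.array(d["D"]))
    return q.reshape(-1,2)
def down(yaw):
    """tool z down, jaw-opening axis (tool y) at world angle yaw"""
    y=np.array([np.cos(yaw),np.sin(yaw),0]);z=np.array([0,0,-1.]);x=np.cross(y,z)
    return R.from_matrix(np.stack([x,y,z],1)).as_quat()
def circ(p):
    A=np.c_[2*p,np.ones(len(p))];s=np.linalg.lstsq(A,(p**2).sum(1),rcond=None)[0]
    return s[:2],np.sqrt(s[2]+s[0]**2+s[1]**2)
E
python3 - <<'E'
from h import *
for n in ["scene","side"]:
    d,W,T=grab(n); np.savez(f"{n}0.npz",px=d["pixels"],W=W,T=T)
    z=W[...,2]; hsv=cv2.cvtColor(d["pixels"],cv2.COLOR_RGB2HSV)
    print(n)
    pts={"scene":dict(mat=(229,223),board=(160,205),crockrim=(176,258),stickmid=(172,230),sticktop=(163,210),foot=(293,325),canist=(321,165),rim=(320,210),handle=(300,195),grip=(373,215),cheek=(303,235),white=(408,205)),
         "side":dict(mat=(280,303),board=(275,375),crock=(333,330),stick=(327,308),foot=(345,240),grip=(309,135),rim=(290,199),handle=(252,232),cheek=(348,205))}[n]
    for k,(u,v) in pts.items(): print(k,np.round(W[v,u],3),d["pixels"][v,u],hsv[v,u])
    save(n+"_z",d,3,(100,150,360,340) if n=="scene" else (220,110,400,410)) if 0 else None
    im=d["pixels"]
    save(n+"_a",d,3,(110,160,280,300) if n=="scene" else (225,270,385,410))
    save(n+"_b",d,3,(270,170,440,340) if n=="scene" else (225,110,395,270))
E
```

```text
scene
mat [ 0.522 -0.14   0.005] [244 207 148] [ 18 100 244]
board [ 0.508 -0.357  0.012] [244 223 163] [ 22  85 244]
crockrim [ 0.683 -0.242  0.038] [154  98  73] [  9 134 154]
stickmid [ 0.636 -0.258  0.104] [225 162 115] [ 13 125 225]
sticktop [ 0.63  -0.268  0.189] [213 156 111] [ 13 122 213]
foot [0.792 0.108 0.01 ] [89 83 78] [14 32 89]
canist [ 0.238  0.09  -0.001] [147  96  73] [  9 128 147]
rim [0.48  0.12  0.095] [192 185 169] [ 21  31 192]
handle [0.443 0.056 0.098] [34 35 34] [60  7 35]
grip [0.618 0.247 0.315] [57 56 57] [150   4  57]
cheek [0.685 0.101 0.283] [247 247 244] [ 30   3 247]
white [0.378 0.368 0.053] [242 235 228] [ 15  15 242]
side
mat [ 0.524 -0.149  0.005] [242 192 135] [ 16 113 242]
board [ 0.506 -0.373  0.013] [255 217 158] [ 18  97 255]
crock [ 0.66  -0.276  0.067] [165  99  66] [ 10 153 165]
stick [ 0.633 -0.288  0.19 ] [131  87  54] [ 13 150 131]
foot [0.737 0.083 0.013] [101  97  94] [ 13  18 101]
grip [0.614 0.235 0.315] [64 61 63] [160  12  64]
rim [0.563 0.202 0.082] [183 173 160] [ 17  32 183]
handle [0.442 0.044 0.097] [40 40 40] [ 0  0 40]
cheek [0.734 0.104 0.15 ] [197 186 170] [ 18  35 197]
```

```bash
python3 - <<'E'
import cv2,numpy as np
a=[cv2.imread(f"pics/{n}.png") for n in("scene_a","side_a","scene_b","side_b")]
a=[cv2.resize(x,(400,300)) for x in a]
cv2.imwrite("pics/comb1.png",np.vstack([np.hstack(a[:2]),np.hstack(a[2:])]))
E
```

```text
(no output)
```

View pics/comb1.png

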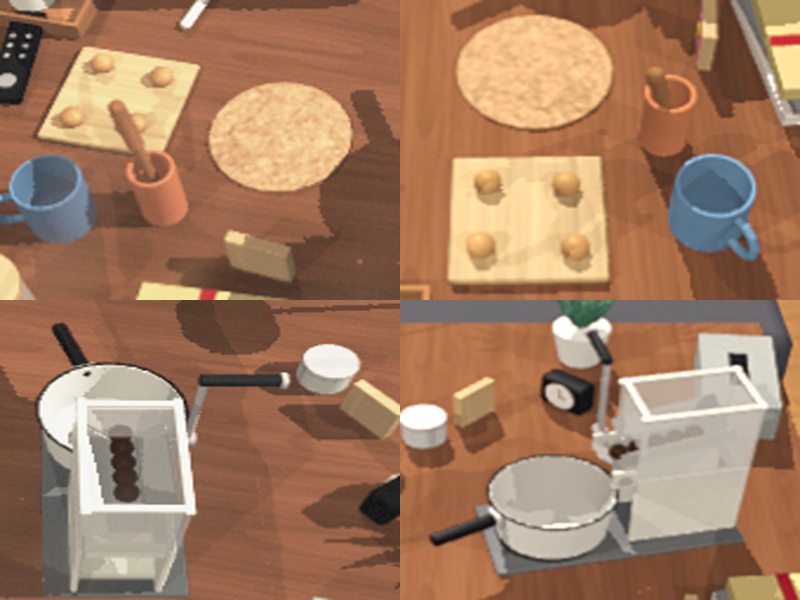

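The pictures show four biscuits on the board (scene ~160,205). The wooden stick leans in the crock (scene 172,235), and the white look-alike lies on the table (scene 203,150). The wooden one in the terracotta crock is the right one. The pan stands on the stand with its handle towards the robot, and the lever grip is at scene (373,215). Next I fit positions.

```bash
cat > fit.py <<'E'
from h import *
S={n:np.load(f"{n}0.npz") for n in("scene","side")}
def region(n,lo,hi):
    W=S[n]["W"];return np.all((W>lo)&(W<hi),-1)
for n in S:
    W=S[n]["W"];hsv=cv2.cvtColor(S[n]["px"],cv2.COLOR_RGB2HSV);px=S[n]["px"].astype(int)
    print("==",n)
    def top(lo,hi): 
        m=region(n,lo,hi); return W[m]
    # mat
    m=region(n,[.4,-.27,.003],[.65,-.02,.008])&(hsv[...,2]>100)
    c,_=cv2.findContours(m.astype(np.uint8),cv2.RETR_EXTERNAL,cv2.CHAIN_APPROX_NONE)
    c=max(c,key=cv2.contourArea)[:,0]; p=W[c[:,1],c[:,0],:2]; print("mat",circ(p), m.sum())
    # board
    p=top([.38,-.5,.009],[.64,-.26,.0145]); p=p[:,:2]
    rc=cv2.minAreaRect((p*1000).astype(np.float32)); print("board",rc)
    # biscuits
    m=region(n,[.38,-.5,.0175],[.6,-.26,.05])
    k,l,s,ce=cv2.connectedComponentsWithStats(m.astype(np.uint8))
    for i in range(1,k):
        if s[i,4]>15:
            q=W[l==i]; t=q[q[:,2]>q[:,2].max()-.004]; print("bisc",s[i,4],ce[i].round(),t.mean(0).round(4),q[:,2].max().round(4), ((q.max(0)+q.min(0))/2).round(4))
    # crock rim
    q=top([.6,-.33,.1],[.76,-.2,.110]); 
    A=hsv[region(n,[.6,-.33,.1],[.76,-.2,.110])]
    print("crock",circ(q[:,:2]),len(q))
    q=top([.55,-.36,.125],[.76,-.2,.25]);
    if len(q)>10:
        print("stick n",len(q),"zmax",q[:,2].max())
        for a,b in((.125,.145),(.145,.165),(.165,.185),(.185,.22)):
            t=q[(q[:,2]>a)&(q[:,2]<=b)]
            if len(t):print("  ",t.mean(0).round(4),len(t))
    # pan rim
    q=top([.4,.0,.100],[.65,.25,.108]); h=region(n,[.4,.0,.100],[.65,.25,.108])
    print("panrim",circ(q[:,:2]),len(q),q[:,2].max())
    q=top([.3,-.02,.08],[.56,.14,.101]);hh=hsv[region(n,[.3,-.02,.08],[.56,.14,.101])]
    q=q[hh[:,2]<75]; mu=q.mean(0); u=np.linalg.svd(q[:,:2]-mu[:2])[2][0]
    print("handle",mu.round(4),u.round(4),len(q),np.percentile(q@np.r_[u,0],[1,99]),q[:,2].max())
    # dispenser top
    q=top([.5,-.05,.276],[.95,.3,.292]); hh=hsv[region(n,[.5,-.05,.276],[.95,.3,.292])]; q=q[(hh[:,2]>120)]
    print("disp top",len(q),cv2.minAreaRect((q[:,:2]*1000).astype(np.float32)))
    m=region(n,[.45,.1,.295],[.75,.4,.33]); q=W[m&(hsv[...,2]<90)]; mu=q.mean(0);u=np.linalg.svd(q[:,:2]-mu[:2])[2][0]
    print("grip",mu.round(4),u.round(4),np.percentile((q[:,:2]-mu[:2])@u,[1,99]),q[:,2].max())
    # foot plate
    m=region(n,[.4,-.05,.006],[.95,.3,.010])&(hsv[...,1]<70); q=W[m];print("foot",len(q),cv2.minAreaRect((q[:,:2]*1000).astype(np.float32)))
E
python3 fit.py
```

```text
== scene
mat (array([ 0.52545288, -0.13929032]), np.float64(0.08013854257502526)) 1651
board ((486.9193420410156, -386.9451904296875), (227.47921752929688, 206.98611450195312), 88.63836669921875)
bisc 83 [137. 170.] [ 0.4026 -0.4627  0.0327] 0.035 [ 0.3986 -0.4725  0.0263]
bisc 68 [153. 189.] [ 0.4637 -0.3968  0.031 ] 0.0332 [ 0.4617 -0.394   0.0255]
bisc 68 [178. 195.] [ 0.4666 -0.3093  0.0329] 0.0349 [ 0.4684 -0.3117  0.0265]
bisc 75 [140. 214.] [ 0.5585 -0.396   0.0336] 0.0362 [ 0.5573 -0.3986  0.0272]
bisc 38 [169. 216.] [ 0.549  -0.314   0.0337] 0.0364 [ 0.5484 -0.3125  0.0271]
crock (array([ 0.65980343, -0.24341641]), np.float64(0.023063784128852585)) 119
stick n 200 zmax 0.2031731136304522
   [ 0.648  -0.2594  0.1373] 38
   [ 0.6452 -0.2631  0.1552] 49
   [ 0.6404 -0.2672  0.1755] 52
   [ 0.6355 -0.2744  0.1942] 61
panrim (array([0.54272622, 0.11410521]), np.float64(0.08043305905906772)) 302 0.10799695400439102
handle [0.4421 0.053  0.0954] [0.8554 0.518 ] 145 [0.36292173 0.46176278] 0.1009819812797974
disp top 1003 ((719.5354614257812, 171.53384399414062), (174.67579650878906
[... 885 characters left out ...]
(0.02427184241356662)) 117
stick n 118 zmax 0.20762299264301043
   [ 0.6439 -0.2746  0.1383] 15
   [ 0.6398 -0.2785  0.1534] 20
   [ 0.6359 -0.2835  0.175 ] 28
   [ 0.6315 -0.2831  0.1968] 55
panrim (array([0.54029498, 0.11332219]), np.float64(0.09074059850885208)) 276 0.10794075376278611
handle [0.4418 0.0453 0.0929] [-0.8559 -0.5172] 134 [-0.44596145 -0.35669396] 0.10025289430655704
disp top 581 ((717.263671875, 164.6187744140625), (180.65513610839844, 127.11422729492188), 11.138976097106934)
grip [0.6162 0.2311 0.316 ] [ 0.2192 -0.9757] [-0.04280468  0.03000039] 0.3242790840350924
foot 614 ((622.8845825195312, 94.74956512451172), (206.75596618652344, 369.46356201171875), 75.2127456665039)
```

```bash
cat >> h.py <<'E'
YAW=0.208
def disp_axes(): 
    c,s=np.cos(YAW),np.sin(YAW); return np.array([c,s,0]),np.array([-s,c,0])
def lever_pose(D,a,flip,back=0.0,tilt=None):
    """TCP pose for lever angle a. grasp point 3 mm ahead of TCP. back: retreat along tool z"""
    ex,ey=disp_axes(); t=a if tilt is None else tilt
    rad=-np.sin(t)*ex+np.cos(t)*np.array([0,0,1.])
    g=np.array([D[0],D[1],.16])+.114*ey+.15*(-np.sin(a)*ex+np.cos(a)*np.array([0,0,1.]))
    z=-rad; x=ey*(1 if flip else -1); y=np.cross(z,x)
    return g-(.003+back)*z, R.from_matrix(np.stack([x,y,z],1)).as_quat()
E
python3 - <<'E'
from h import *
g=np.array([.617,.238]); ex,ey=disp_axes(); D=g-.114*ey[:2]; print(D)
for f in(0,1):
    for b,a,tl in((.1,0,None),(0,0,None),(0,.5,None),(0,1,None),(0,.5,.25),(0,1,.5)):
        p,q=lever_pose(D,a,f,b,tl); s=r.inverse_kinematics(p,q); print(f,a,tl,p.round(3),None if s is None else np.round(s,2))
# pan handle, mat, biscuits, stick
for nm,p,yaws in(("pan",(.445,.056,.2),(2.115,2.115-np.pi)),):
    for y in yaws:
        s=r.inverse_kinematics(np.array(p),down(y)); print(nm,y,None if s is None else np.round(s,2))
E
```

```text
[0.64054139 0.12645717]
0 0 None [0.617 0.238 0.413] None
0 0 None [0.617 0.238 0.313] None
0 0.5 None [0.545 0.223 0.294] None
0 1 None [0.491 0.211 0.243] [ 0.39  0.18  2.27  3.61  0.34 -0.35]
0 0.5 0.25 [0.546 0.223 0.295] None
0 1 0.5 [0.492 0.212 0.244] None
1 0 None [0.617 0.238 0.413] [ 0.3   0.47  1.09 -0.    1.58  0.09]
1 0 None [0.617 0.238 0.313] [ 0.3   0.51  1.26 -0.    1.37  0.09]
1 0.5 None [0.545 0.223 0.294] [ 0.33  0.2   1.82 -0.1   0.62  0.19]
1 1 None [0.491 0.211 0.243] [0.39 0.18 2.27 3.61 0.34 2.79]
1 0.5 0.25 [0.546 0.223 0.295] [ 0.32  0.28  1.66 -0.03  0.95  0.13]
1 1 0.5 [0.492 0.212 0.244] [ 0.35  0.17  2.01 -0.15  0.48  0.26]
pan 2.115 [ 0.02  0.24  1.96 -0.    0.95 -2.09]
pan -1.026592653589793 [ 0.02  0.24  1.96 -0.    0.95  1.05]
```

```bash
python3 - <<'E'
from h import *
t=r.current_t()
r.move_to(np.array([.40,.08,.45]),lever_pose([.64,.126],0,1)[1]); print(r.current_t()-t)
d,W,T=grab("wrist"); save("w1",d); np.savez("w1.npz",px=d["pixels"],W=W,T=T)
p,q=lever_pose([.6405,.1265],0,1,.1); r.move_to(p,q); print(r.current_t()-t)
d,W,T=grab("wrist"); save("w2",d); np.savez("w2.npz",px=d["pixels"],W=W,T=T)
E
```

```text
2.3667
3.4667
```

View pics/w1.png

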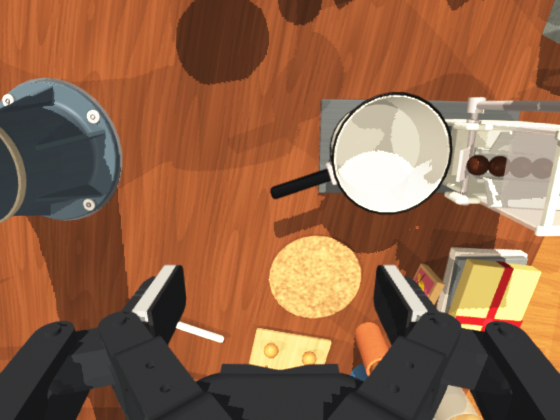

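View pics/w2.png

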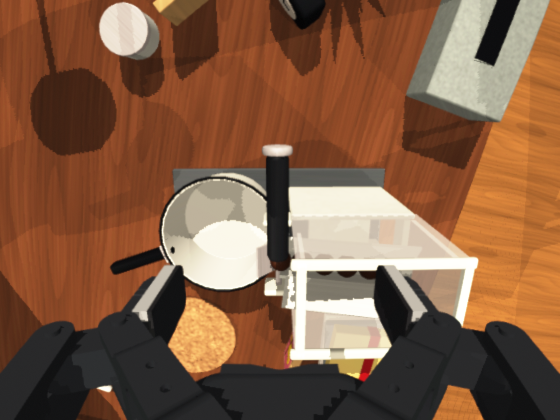

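w1 (from above) shows the pan rim, about centre (392,153), handle tip (275,190) and mat (315,276). w2 shows the grip bar at x≈278, rows 150–262, almost centred between the jaws.

```bash
cat > panfit.py <<'E'
from h import *
def ray(d_or,px,T,z):
    pass
def ontoplane(npz_d,uv,T,z):
    K=np.array([[npz_d["fx"],0,npz_d["cx"]],[0,npz_d["fy"],npz_d["cy"]],[0,0,1]])
    p=cv2.undistortPoints(np.array(uv,float).reshape(-1,1,2),K,np.array(npz_d["D"])).reshape(-1,2)
    v=np.c_[p,np.ones(len(p))]@T[:3,:3].T; s=(z-T[2,3])/v[:,2]; return T[:3,3]+v*s[:,None]
E
python3 - <<'E'
from panfit import *
cal=dict(fx=328.162,fy=328.162,cx=279.338,cy=207.892,D=[-.07996531,0,0,0,0])
N=np.load("w1.npz");W,px,T=N["W"],N["px"],N["T"];hsv=cv2.cvtColor(px,cv2.COLOR_RGB2HSV)
z=W[...,2]
m=(abs(z-.1035)<.006)&(np.hypot(W[...,0]-.541,W[...,1]-.114)<.1)&(np.hypot(W[...,0]-.541,W[...,1]-.114)>.07)
q=W[m]; 
for i in range(3):
    c,rr=circ(q[:,:2]); e=abs(np.hypot(*(q[:,:2]-c).T)-rr); q=q[e<2.5*np.median(e)+.001]
print("pan",c,rr,len(q),np.median(q[:,2]))
m=(z>.085)&(z<.102)&(hsv[...,2]<70)&(np.hypot(W[...,0]-c[0],W[...,1]-c[1])>.092)&(np.hypot(W[...,0]-c[0],W[...,1]-c[1])<.2)
q=W[m]; mu=q.mean(0); u=np.linalg.svd(q[:,:2]-mu[:2])[2][0]; print("handle",mu,u,len(q),"dir from c",(mu[:2]-c)/np.linalg.norm(mu[:2]-c), np.percentile(np.hypot(*(q[:,:2]-c).T),[1,99]), q[:,2].max())
m=(abs(z-.005)<.004)&(np.hypot(W[...,0]-.52,W[...,1]+.142)<.1)&(hsv[...,0]>8)&(px[...,2]>90)
cc=max(cv2.findContours(m.astype(np.uint8),cv2.RETR_EXTERNAL,cv2.CHAIN_APPROX_NONE)[0],key=cv2.contourArea)[:,0]
q=W[cc[:,1],cc[:,0]];
for i in range(3):
    cm,rr=circ(q[:,:2]); e=abs(np.hypot(*(q[:,:2]-cm).T)-rr); q=q[e<2.5*np.median(e)+.001]
print("mat",cm,rr,len(q))
N=np.load("w2.npz");W,px,T=N["W"],N["px"],N["T"];hsv=cv2.cvtColor(px,cv2.COLOR_RGB2HSV);z=W[...,2]
m=(z>.295)&(z<.33)&(hsv[...,2]<90)&(W[...,1]>.1)&(W[...,0]>.5)&(W[...,0]<.7); m[:, :240]=0; m[:,320:]=0
q=W[m];mu=q.mean(0);u=np.linalg.svd(q[:,:2]-mu[:2])[2][0];t=(q[:,:2]-mu[:2])@u;print("grip",mu,u,np.percentile(t,[.5,99.5]),"mid",mu[:2]+u*(t.min()+t.max())/2,np.percentile(q[:,2],[2,50,98]),len(q))
w=(q[:,:2]-mu[:2])@np.array([-u[1],u[0]]);print(np.percentile(w,[1,99]))
m=(z>.278)&(z<.292)&(hsv[...,2]>150)&(W[...,0]<.87);q=W[m];print("top",cv2.minAreaRect((q[:,:2]*1000).astype(np.float32)))
E
```

```text
pan [0.55338214 0.1219162 ] 0.08414825412145122 1684 0.10580500748342303
handle [0.43638958 0.05293069 0.09724153] [-0.85542447 -0.51792757] 716 dir from c [-0.86139844 -0.50792984] [0.09322421 0.17958339] 0.1014790210801434
mat [ 0.5164714  -0.14349585] 0.0881644215601398 242
grip [0.61347873 0.24442564 0.31648755] [ 0.21278623 -0.97709878] [-0.03577533  0.0396941 ] mid [0.61391368 0.24242839] [0.3111118  0.31700669 0.31905081] 2270
[-0.00771284  0.00763719]
top ((725.9783325195312, 158.5750274658203), (162.25636291503906, 105.59321594238281), 12.100773811340332)
```

```bash
sed -i 's/^YAW=.*/YAW=0.213\nD=(.637,.138)/' h.py; python3 - <<'E'
from h import *
t=r.current_t()
p,q=lever_pose(D,0,1,.06); r.move_to(p,q)
p,q=lever_pose(D,0,1,0); r.move_linear(p,vel=.1)
print("f",r.current_contact_force(),r.current_tool_pos())
r.set_gripper(0,40)
print("op",r.current_opening(),r.current_opening()*85,r.current_contact_force(),r.current_t()-t)
d,W,T=grab("side"); save("s3",d,3,(225,100,415,240))
E
```

```text
f [0.81587504 0.30321744 0.44371454] [0.61322929 0.24943441 0.31399827]
op 0.17537168677881354 14.906593376199151 [-2.74625647 -0.34797031  3.1569311 ] 1.6916000000000002
```

View pics/s3.png

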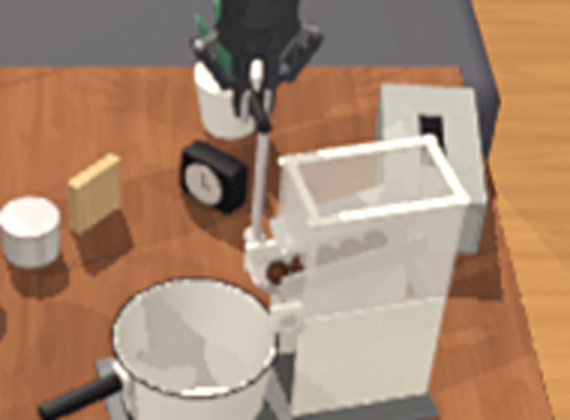

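The jaws hold the bar (opening 15 mm). Now I pull along the arc.

```bash
python3 - <<'E'
from h import *
t=r.current_t()
for a in (.2,.4,.6,.8,.9,.97):
    p,q=lever_pose(D,a,1,0,.5*a); r.move_linear(p,rot=q,vel=.1)
    print(a,np.round(r.current_contact_force(),1),np.linalg.norm(r.current_tool_pos()-p).round(4),round(r.current_t()-t,2),round(r.current_opening(),3))
d,W,T=grab("side"); save("s4",d,3,(225,100,415,240))
E
```

```text
0.2 [5.8 1.8 2.5] 0.0013 0.45 0.174
0.4 [3.2 2.1 7.7] 0.002 0.9 0.17
0.6 [0.4 0.5 8.9] 0.0022 1.35 0.175
0.8 [-5.6 -1.1 14.4] 0.0021 1.8 0.169
0.9 [-7.  -0.  16.6] 0.002 2.1 0.169
0.97 [-9.1 -0.3 16.4] 0.0018 2.36 0.176
```

View pics/s4.png

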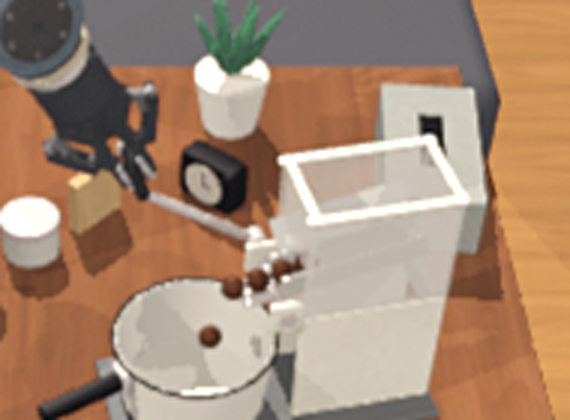

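```bash
python3 - <<'E'
from h import *
for a in (1.0,):
    p,q=lever_pose(D,a,1,0,.5*a); r.move_linear(p,rot=q,vel=.05)
    print(a,np.round(r.current_contact_force(),1),np.linalg.norm(r.current_tool_pos()-p).round(4))
r.sleep(1.8)
d,W,T=grab("side"); save("s5",d,3,(225,100,415,240))
# rod direction: light pixels between shaft and grip at dispenser y~72mm
ex,ey=disp_axes(); 
for n in("side","scene"):
    d,W,T=grab(n)
    P=W-np.array([D[0],D[1],.16]); X,Y,Z=P@ex,P@ey,P[...,2]
    m=(abs(Y-.072)<.012)&(np.hypot(X,Z)>.05)&(np.hypot(X,Z)<.125)&(Z>0)&(X<.01)
    an=np.arctan2(-X[m],Z[m]); print(n,m.sum(),np.percentile(an,[10,50,90]) if m.sum() else None)
E
```

```text
1.0 [-7.4  0.6 12.9] 0.0016
side 66 [0.8887069  0.94767104 0.99124388]
scene 118 [0.89328171 0.94010998 0.99476653]
```

View pics/s5.png

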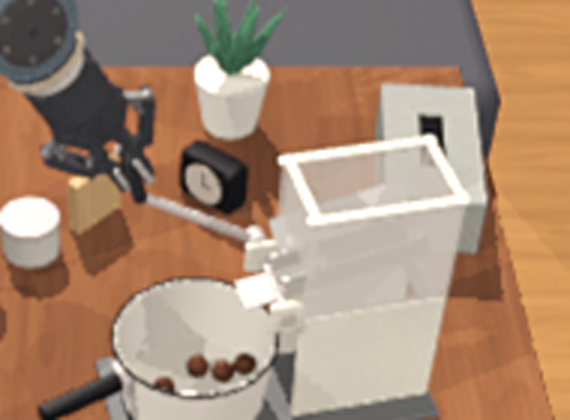

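```bash
python3 - <<'E'
from h import *
def tang(a):
    ex,ey=disp_axes(); f=np.array(r.current_contact_force()); h=np.cos(a)*ex+np.sin(a)*np.array([0,0,1.]); o=-np.sin(a)*ex+np.cos(a)*np.array([0,0,1.]); return round(f@h,1),round(f@o,1)
print(tang(1.0))
for a in (1.015,1.03,1.045):
    p,q=lever_pose(D,a,1,0,.5*a); r.move_linear(p,rot=q,vel=.05); r.sleep(.1)
    print(a,tang(a),np.linalg.norm(r.current_tool_pos()-p).round(4))
    if tang(a)[0]>18: break
r.sleep(.2)
E
```

```text
(np.float64(6.8), np.float64(11.7))
1.015 (np.float64(7.2), np.float64(12.9)) 0.0019
1.03 (np.float64(14.2), np.float64(19.6)) 0.0035
1.045 (np.float64(23.0), np.float64(27.2)) 0.0054
```

```bash
python3 - <<'E'
from h import *
t=r.current_t()
for a in (.9,.7,.5,.3,.15,.05,0):
    p,q=lever_pose(D,a,1,0,.5*a); r.move_linear(p,rot=q,vel=.07 if a>.1 else .04)
print(np.round(r.current_contact_force(),1),r.current_t()-t)
ex,ey=disp_axes(); 
for n in("side","scene"):
    d,W,T=grab(n)
    P=W-np.array([D[0],D[1],.16]); X,Y,Z=P@ex,P@ey,P[...,2]
    m=(abs(Y-.072)<.012)&(np.hypot(X,Z)>.06)&(np.hypot(X,Z)<.125)&(Z>0)&(abs(X)<.05)
    an=np.arctan2(-X[m],Z[m]); print(n,m.sum(),np.percentile(an,[10,50,90]) if m.sum() else None)
    save(n+"6",d,3,(225,100,415,240) if n=="side" else (270,170,440,300))
E
```

```text
[-2.1 -2.3  6.8] 3.558300000000001
side 56 [-0.04029216  0.0086202   0.04069368]
scene 65 [-0.09071543 -0.05660517 -0.03043614]
```

View pics/side6.png

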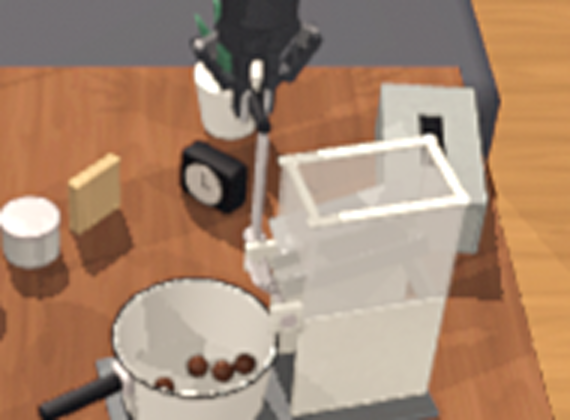

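View pics/scene6.png

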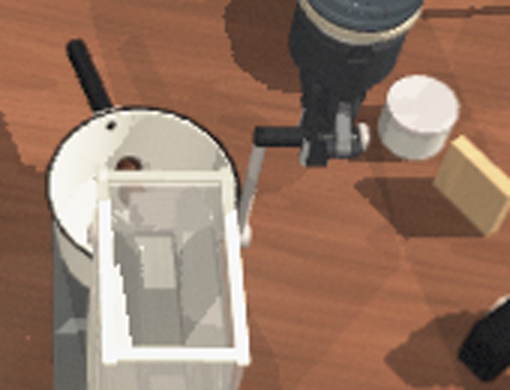

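```bash
python3 - <<'E'
from h import *
t=r.current_t()
r.set_gripper(1.0,40); r.move_linear(lever_pose(D,0,1,.09)[0],vel=.15); print(r.current_t()-t)
c=np.array([.5534,.122]);yaw=.538; u=-np.array([np.cos(yaw),np.sin(yaw)])
g=c+.114*u; r.move_to(np.r_[g,.26],down(yaw-np.pi/2)); print(r.current_q().round(2),r.current_t()-t)
d,W,T=grab("wrist"); save("w7",d); np.savez("w7.npz",px=d["pixels"],W=W,T=T)
px=d["pixels"];hsv=cv2.cvtColor(px,cv2.COLOR_RGB2HSV);z=W[...,2];rr=np.hypot(W[...,0]-c[0],W[...,1]-c[1])
q=W[(abs(z-.1035)<.006)&(rr<.1)&(rr>.07)]
for i in range(3):
    c2,R2=circ(q[:,:2]); e=abs(np.hypot(*(q[:,:2]-c2).T)-R2); q=q[e<2.5*np.median(e)+.001]
print("pan",c2,R2,len(q))
rr=np.hypot(W[...,0]-c2[0],W[...,1]-c2[1])
m=(z>.085)&(z<.102)&(hsv[...,2]<70)&(rr>.092)&(rr<.2)
q=W[m];mu=q.mean(0);v=np.linalg.svd(q[:,:2]-mu[:2])[2][0];print("handle",mu,v,len(q),np.percentile(rr[m],[1,99]),q[:,2].max())
E
```

```text
1.433300000000001
[0.04 0.18 1.86 0.   1.1  1.07] 2.5250000000000004
pan [0.55490242 0.12194608] 0.08338334197841432 4916
handle [0.43933678 0.05261706 0.09763259] [-0.85683974 -0.51558284] 1677 [0.09423445 0.1799252 ] 0.10048425309431464
```

View pics/w7.png

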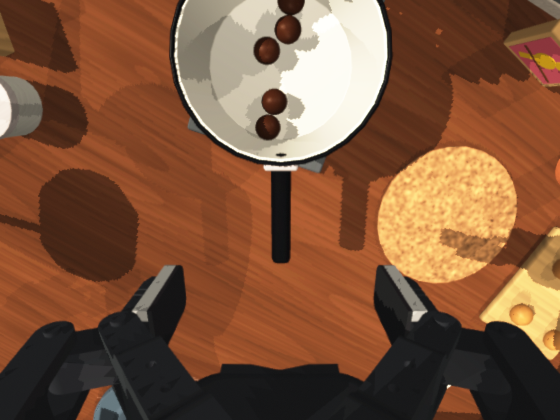

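Five balls are in the pan, at (291,3), (288,29), (266,50), (274,101) and (268,127). The handle points straight at the jaws.

```bash
python3 - <<'E'
from h import *
t=r.current_t()
q=down(.5417-np.pi/2); g=np.array([.4589,.0643])
r.move_linear(np.r_[g,.14],rot=q,vel=.25); r.move_linear(np.r_[g,.089],vel=.1)
print(np.round(r.current_contact_force(),1))
r.set_gripper(0,120); print(r.current_opening()*85,np.round(r.current_contact_force(),1))
r.move_linear(np.r_[g,.118],vel=.05); print(np.round(r.current_contact_force(),1),np.round(r.current_torque(),2),r.current_t()-t, r.current_t())
d,W,T=grab("side"); save("s8",d,3,(225,130,415,270))
z=W[...,2];m=(z>.1)&(z<.16)&(np.hypot(W[...,0]-.555,W[...,1]-.122)<.1)&(W[...,0]<.63)
A=W[m]; # rim pts: plane check
hsv=cv2.cvtColor(d["pixels"],cv2.COLOR_RGB2HSV)
for lo,hi in((.46,.49),(.49,.53),(.53,.57),(.57,.61)):
    a=A[(A[:,0]>lo)&(A[:,0]<hi)]; print(lo,a[:,2].max() if len(a) else None)
E
```

```text
[-0.3  1.  -0.2]
16.27821651557974 [-3.  -1.6  7. ]
[ 1.9  1.3 -5. ] [-0.3   0.59 -0.  ] 2.6666999999999987 20.2667
0.46 0.12276630304171166
0.49 0.1407872487015418
0.53 0.140057931545982
0.57 0.1401255254837157
```

View pics/s8.png

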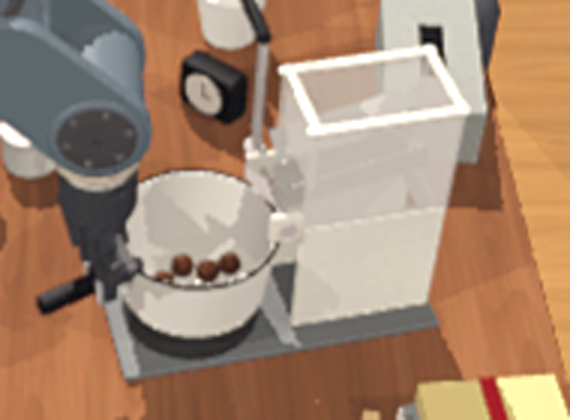

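```bash
python3 - <<'E'
from h import *
t=r.current_t()
y0=np.array([.519,-.143]);yaw=.0
g0=np.array([.4589,.0643]); g1=y0-.112*np.array([np.cos(yaw),np.sin(yaw)])
gm=g0+np.array([-.02,-.06])
r.move_linear(np.r_[gm,.122],vel=.1)
r.move_linear(np.r_[g1,.122],rot=down(yaw-np.pi/2),vel=.12)
print(r.current_q().round(2),np.round(r.current_contact_force(),1),r.current_t()-t)
r.move_linear(np.r_[g1,.082],vel=.06)
for z in(.080,.078,.076,.074,.072):
    r.move_linear(np.r_[g1,z],vel=.03); f=r.current_contact_force(); print(z,np.round(f,1),np.round(r.current_torque(),2))
    if f[2]>1: break
d,W,T=grab("side"); save("s9",d,3,(200,200,390,340))
print(r.current_t())
E
```

```text
[-0.44  0.35  2.06  0.    0.73  1.12] [-1.3  1.1 -5.4] 2.1915999999999976
0.08 [ 1.3  0.1 -4.3] [ 0.02  0.75 -0.05]
0.078 [-1.9  0.2 -3.5] [-0.07  0.37 -0.04]
0.076 [-2.1 -0.6 -3.3] [-0.04  0.4   0.04]
0.074 [-4.4  1.1  6.3] [0.09 0.57 0.09]
24.375
```

View pics/s9.png

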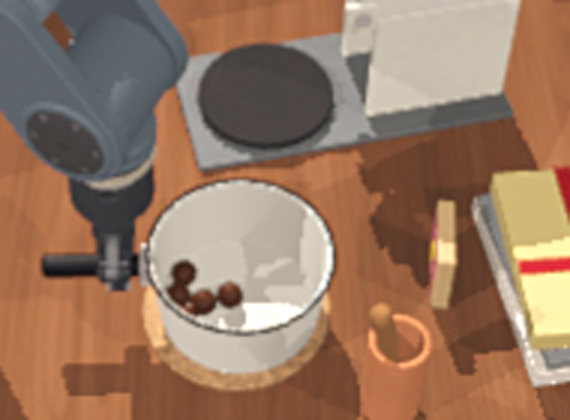

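The pan stands on the mat. I release it, retreat and look at the biscuits.

```bash
cat > bis.py <<'E'
from h import *
def biscuits(W,lo=.018,box=((.36,.66),(-.48,-.24))):
    z=W[...,2];m=(z>lo)&(z<.045)&(W[...,0]>box[0][0])&(W[...,0]<box[0][1])&(W[...,1]>box[1][0])&(W[...,1]<box[1][1])
    k,l,s,ce=cv2.connectedComponentsWithStats(m.astype(np.uint8)); out=[]
    for i in range(1,k):
        if s[i,4]>60:
            q=W[l==i]; t=q[q[:,2]>q[:,2].max()-.005]
            out.append((s[i,4],ce[i].round(),t[:,:2].mean(0).round(4),((q.max(0)+q.min(0))/2)[:2].round(4),(q.max(0)-q.min(0)).round(3),q[:,2].max().round(3)))
    return out
E
python3 - <<'E'
from bis import *
t=r.current_t()
r.set_gripper(1.0,40); r.sleep(.1); p=np.array(r.current_tool_pos()); print(np.round(r.current_contact_force(),1))
r.move_linear(p+[0,0,.10],vel=.2)
r.move_to(np.array([.43,-.30,.33]),down(-np.pi/2)); print(r.current_q().round(2))
d,W,T=grab("wrist"); save("w10",d); 
for b in biscuits(W): print(b)
z=W[...,2];c=np.array([.519,-.143])
for k in range(2):
    rr=np.hypot(W[...,0]-c[0],W[...,1]-c[1]);q=W[(abs(z-.0885)<.006)&(rr<.1)&(rr>.07)]
    for i in range(3):
        c,R2=circ(q[:,:2]); e=abs(np.hypot(*(q[:,:2]-c).T)-R2); q=q[e<2.5*np.median(e)+.001]
print("pan",c,R2,len(q),r.current_t())
E
```

```text
[-0.8  0.3 -0.3]
[-0.7   0.23  1.62  0.    1.29  0.87]
(np.int32(511), array([364.,  67.]), array([ 0.5533, -0.4026]), array([ 0.553 , -0.4026]), array([0.03 , 0.03 , 0.016]), np.float64(0.035))
(np.int32(471), array([299.,  72.]), array([ 0.5471, -0.322 ]), array([ 0.5467, -0.3218]), array([0.029, 0.028, 0.015]), np.float64(0.034))
(np.int32(433), array([294., 140.]), array([ 0.4644, -0.3172]), array([ 0.4643, -0.3172]), array([0.029, 0.028, 0.014]), np.float64(0.034))
(np.int32(441), array([357., 144.]), array([ 0.4585, -0.3983]), array([ 0.4583, -0.3985]), array([0.03 , 0.03 , 0.016]), np.float64(0.034))
(np.int32(394), array([397., 195.]), array([ 0.3923, -0.4581]), array([ 0.3849, -0.4647]), array([0.05 , 0.03 , 0.015]), np.float64(0.033))
pan [ 0.5198311  -0.14428908] 0.08386938096857544 4089 26.7417
```

View pics/w10.png

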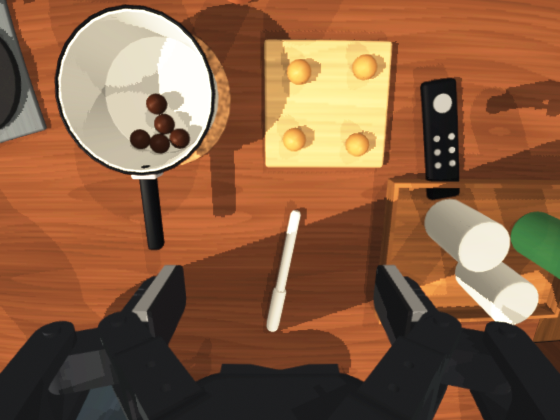

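```bash
cat >> bis.py <<'E'
Q=down(np.pi/2); PAN=np.array([.520,-.144])
def pick(b,zt=.036):
    b=np.asarray(b); r.move_to(np.r_[b,.13],Q); 
    r.move_linear(np.r_[b,zt],vel=.15); f=np.round(r.current_contact_force(),1)
    r.set_gripper(0,25); o=r.current_opening()*85
    r.move_linear(np.r_[b,.15],vel=.25); o2=r.current_opening()*85
    print("pick",f,round(o,1),round(o2,1)); return o2
def drop(off):
    p=PAN+off; r.move_linear(np.r_[p,.15],vel=.35); r.move_linear(np.r_[p,.072],vel=.2)
    r.set_gripper(.62); r.move_linear(np.r_[p,.15],vel=.3)
E
python3 - <<'E'
from bis import *
N=np.load("side0.npz");W=N["W"];z=W[...,2]
m=(z>.08)&(z<.1)&(W[...,0]>.58)&(W[...,0]<.8)&(W[...,1]<-.3)&(W[...,1]>-.48); print("mug",circ(W[m][:,:2]))
t=r.current_t()
r.move_to(np.array([.4643,-.3172,.15]),Q); print(r.current_q().round(2),r.current_t()-t)
r.set_gripper(.62)
o=pick([.4643,-.3172]); print(r.current_t()-t)
if o>15: drop([.015,.03])
print(r.current_t()-t)
d,W,T=grab("side"); save("s11",d,3,(200,230,390,370)); 
d,W,T=grab("wrist"); save("w11",d)
E
```

```text
mug (array([ 0.69343702, -0.3652896 ]), np.float64(0.0381903802790894))
[-0.68  0.5   1.71 -0.    0.93 -2.25] 2.6332999999999984
pick [ 0.5 -0.5 -0.8] 28.5 28.3
5.033299999999997
7.1083
```

View pics/s11.png

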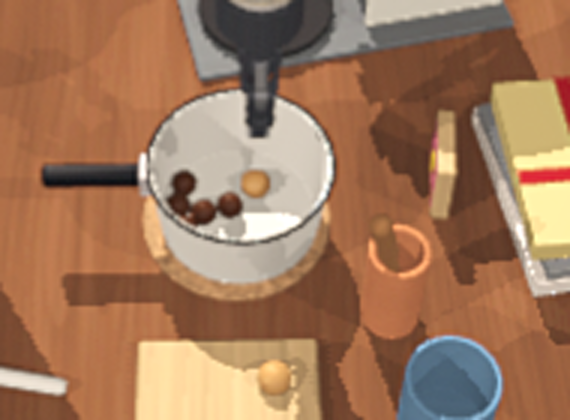

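The first biscuit is in the pan. Now the other three, checking the board before each pick.

```bash
python3 - <<'E'
from bis import *
K=[((.5467,-.3218),(.015,-.025)),((.4583,-.3985),(.03,.0)),((.553,-.4026),(.01,.03))]
for b,off in K:
    b=np.array(b); d,W,T=grab("side"); L=[x[2]+[0,.002] for x in biscuits(W,box=((.42,.6),(-.46,-.27))) if x[0]<200]
    dist=[np.hypot(*(x-b)) for x in L]; print(np.round(L,3).tolist(),np.round(dist,3))
    if not dist or min(dist)>.01: print("moved?",b); break
    o=pick(b)
    if o<15: print("missed"); break
    drop(off)
print(r.current_t())
d,W,T=grab("side"); save("s12",d,3,(200,230,390,400)); d,W,T=grab("scene"); save("c12",d,3,(110,160,290,300))
E
```

```text
[[0.548, -0.321], [0.458, -0.399], [0.554, -0.403]] [0.001 0.118 0.081]
pick [-0.  -0.4  0.9] 28.3 28.2
[[0.459, -0.4], [0.554, -0.403]] [0.001 0.096]
pick [ 0.7 -0.   0.8] 28.2 28.1
[[0.553, -0.403]] [0.]
pick [ 0.3 -0.2  0.8] 28.2 28.0
48.5167
```

View pics/s12.png

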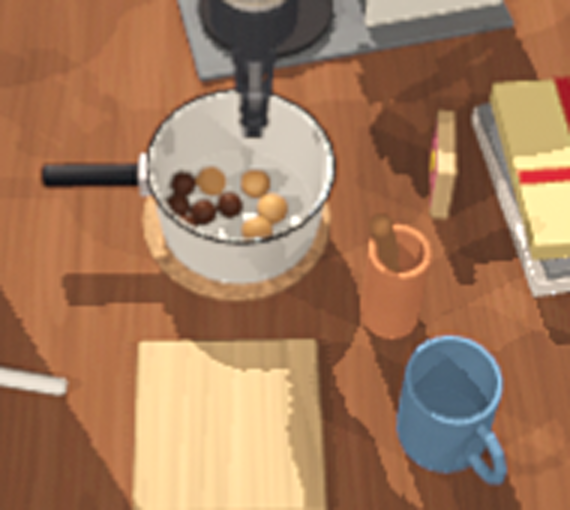

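View pics/c12.png

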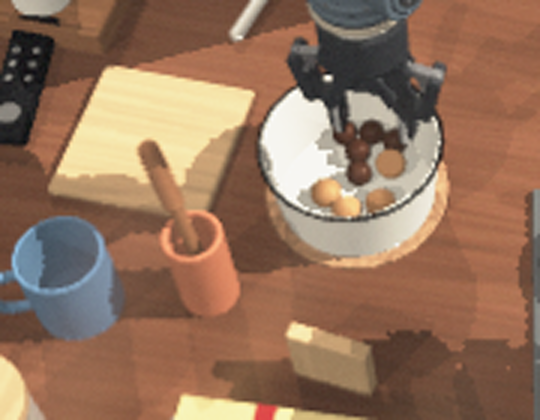

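```bash
cat > stick.py <<'E'
from h import *
from scipy.optimize import least_squares
def stickfit(clouds,x0=(.64,-.268,-.22,-.2),rad=.010,z0=.165):
    Q=np.vstack(clouds)
    def f(x):
        a=np.r_[x[2],x[3],1.];a/=np.linalg.norm(a);v=Q-np.r_[x[0],x[1],z0]
        return np.linalg.norm(v-np.outer(v@a,a),axis=1)-rad
    s=least_squares(f,x0,loss="soft_l1",f_scale=.001); a=np.r_[s.x[2],s.x[3],1.];a/=np.linalg.norm(a)
    return np.r_[s.x[:2],z0],a,np.median(abs(f(s.x))),len(Q)
E
python3 - <<'E'
from stick import *
t=r.current_t()
r.move_to(np.array([.54,-.26,.32]),down(-np.pi/2)); print(r.current_t()-t,r.current_q().round(2))
C={}
for n in("scene","side","wrist"):
    d,W,T=grab(n); z=W[...,2];hsv=cv2.cvtColor(d["pixels"],cv2.COLOR_RGB2HSV)
    m=(z>.138)&(z<.198)&(W[...,0]>.58)&(W[...,0]<.7)&(W[...,1]>-.33)&(W[...,1]<-.2)&(hsv[...,1]>70)
    C[n]=W[m]; C[n+'t']=(W[m][:,2].max() if m.any() else None)
    if m.sum()>20: print(n,m.sum(),stickfit([C[n]]),np.argwhere(m).mean(0).round()[::-1])
    mc=(z>.1)&(z<.109)&(np.hypot(W[...,0]-.659,W[...,1]+.247)<.035)&(hsv[...,1]>110);print("crock",circ(W[mc][:,:2]),mc.sum())
    save("k_"+n,d)
p,a,e,n=stickfit([C[k] for k in("scene","side","wrist") if len(C[k])>20]);print("all",p,a,e,n,"lean",np.arccos(a[2]))
print("at crock floor",p+a*(.01-p[2])/a[2])
np.savez("stick.npz",p=p,a=a)
E
```

```text
2.4665999999999997 [-0.53  0.39  1.43  0.    1.32  1.04]
scene 163 (array([ 0.63646251, -0.27054543,  0.165     ]), array([-0.18963375, -0.229092  ,  0.95475436]), np.float64(0.0008259715495229931), 163) [163. 217.]
crock (array([ 0.65956719, -0.24317203]), np.float64(0.02286825895995962)) 115
side 87 (array([ 0.6371158 , -0.27298629,  0.165     ]), array([-0.15549474, -0.20211873,  0.96693816]), np.float64(0.0006077459313198804), 87) [327. 309.]
crock (array([ 0.65764763, -0.25029874]), np.float64(0.024298793625401206)) 105
wrist 722 (array([ 0.63542397, -0.27416188,  0.165     ]), array([-0.17342257, -0.22842513,  0.9579909 ]), np.float64(0.0002811341887291145), 722) [295.  80.]
crock (array([ 0.6562958 , -0.24874407]), np.float64(0.023968837192905917)) 812
all [ 0.63573808 -0.27386419  0.165     ] [-0.17809445 -0.22777767  0.95728768] 0.0005642716882864147 972 lean 0.29332537784623025
at crock floor [ 0.66457439 -0.23698339  0.01      ]
```

View pics/k_wrist.png

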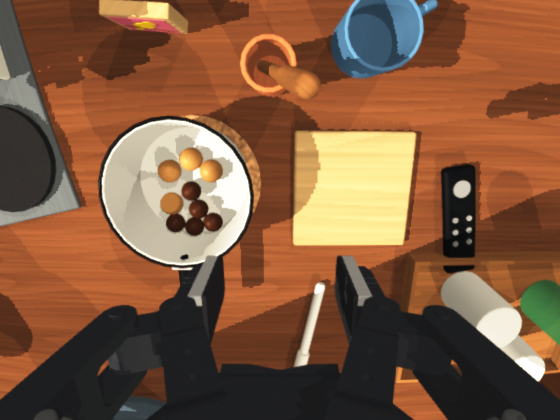

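```bash
cat >> stick.py <<'E'
def toolq(a,yd):
    z=-a; y=np.array(yd,float); y-=z*(y@z); y/=np.linalg.norm(y); x=np.cross(y,z); return R.from_matrix(np.stack([x,y,z],1)).as_quat()
E
python3 - <<'E'
from stick import *
N=np.load("stick.npz");p,a=N["p"],N["a"]; g=p-.004*a; q=toolq(a,(0,-1,0))
tcp=g+.003*a
t=r.current_t()
r.set_gripper(.7,60)
r.move_to(tcp+.085*a,q); r.move_linear(tcp,vel=.12)
print(np.round(r.current_contact_force(),1),r.current_q().round(2))
r.set_gripper(0,60); print(r.current_opening()*85,np.round(r.current_contact_force(),1))
r.move_linear(tcp+.02*a,vel=.06);print(np.round(r.current_contact_force(),1))
r.move_linear(tcp+.135*a,vel=.12);print(np.round(r.current_contact_force(),1),r.current_opening()*85)
print(r.current_t()-t)
for n in("side","scene"):
    d,W,T=grab(n); save("m_"+n,d,3,(200,170,390,340) if n=="side" else (110,130,290,290))
E
```

```text
[-0.7 -0.2  0.4] [-0.58  0.68  1.37  0.33  1.08  0.82]
18.568326152422014 [-0.2 -0.6  1.8]
[-0.2  1.2 -0.8]
[-0.9  0.3 -0.5] 18.635205286285455
3.674999999999997
```

View pics/m_side.png

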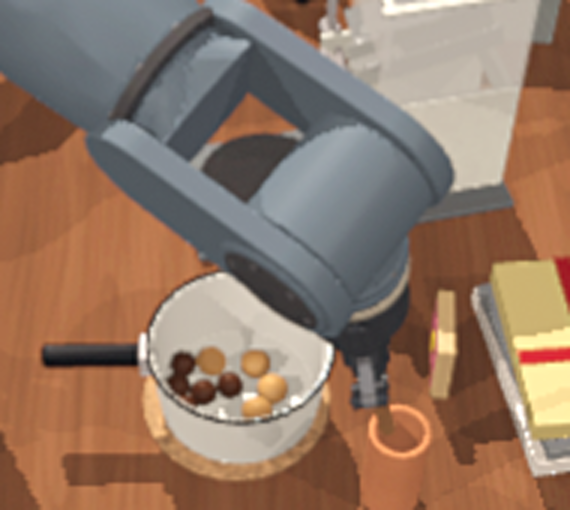

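View pics/m_scene.png

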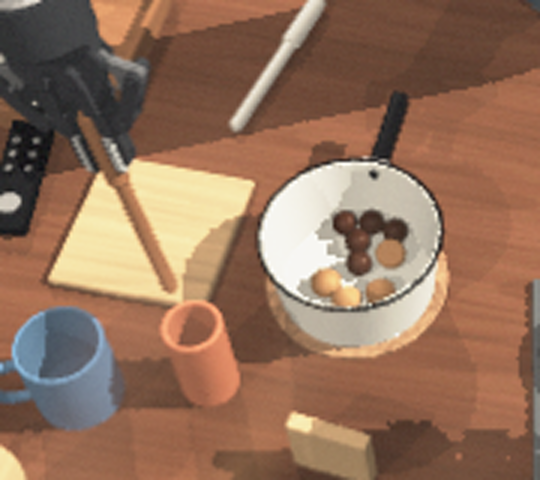

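The stick is out, with its tip at crop (172,290), which is scene (167,227). Now measure the tip in the tool frame.

```bash
python3 - <<'E'
from stick import *
t=r.current_t()
q=down(-np.pi/2)
r.move_linear(np.array([.60,-.26,.31]),rot=q,vel=.2)
print(r.current_t()-t,r.current_q().round(2))
Tw=wristT(); x,y=Tw[:2,3]
for n in("scene","side"):
    d,W,T=grab(n);P=W
    m=(np.hypot(P[...,0]-x,P[...,1]-y)<.035)&(P[...,2]>.112)&(P[...,2]<.285)
    Q=P[m]; print(n,len(Q),Q[:,2].min() if len(Q) else None)
    if len(Q)>20:
        for lo in np.arange(.12,.28,.02):
            s=Q[(Q[:,2]>=lo)&(Q[:,2]<lo+.02)]
            if len(s): print("  ",round(lo+.01,2),(s.mean(0)[:2]-[x,y]).round(4),len(s))
    save("n_"+n,d)
E
```

```text
0.4417000000000044 [-0.48  0.5   1.29  0.    1.35  1.09]
scene 182 0.14555424811526985
   0.15 [0.0059 0.0059] 16
   0.17 [0.0062 0.0064] 25
   0.19 [0.0063 0.0059] 23
   0.21 [0.0061 0.0068] 27
   0.23 [0.0065 0.0054] 29
   0.25 [0.0059 0.0072] 26
   0.27 [0.0079 0.0061] 30
   0.29 [0.0089 0.0041] 6
side 172 0.15114554643389666
   0.15 [ 0.0003 -0.0056] 12
   0.17 [ 0.0008 -0.0062] 26
   0.19 [ 0.0001 -0.0058] 25
   0.21 [ 0.0005 -0.0058] 29
   0.23 [ 0.0003 -0.0051] 29
   0.25 [-0.0005 -0.0055] 28
   0.27 [ 0.0001 -0.0076] 23
```

```bash
python3 -c "
import cv2,numpy as np
cv2.imwrite('pics/n.png',np.hstack([cv2.resize(cv2.imread('pics/n_scene.png')[130:310,90:290],(400,360)),cv2.resize(cv2.imread('pics/n_side.png')[200:380,230:430],(400,360))]))"
```

```text
(no output)
```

View pics/n.png

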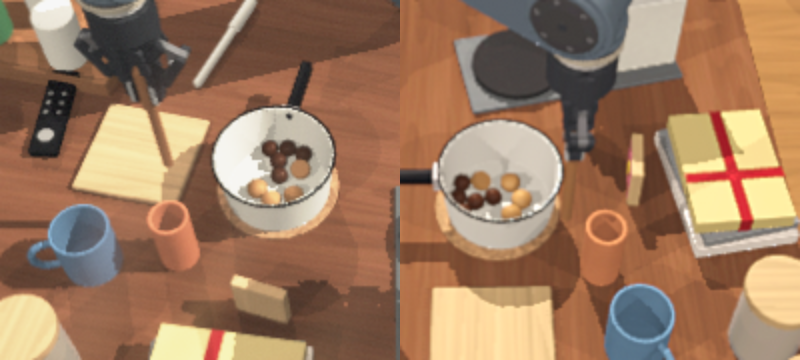

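```bash
python3 - <<'E'
from stick import *
d,W,T=grab("scene")
hsv=cv2.cvtColor(d["pixels"],cv2.COLOR_RGB2HSV);z=W[...,2];X=W[...,0]-.52;Y=W[...,1]+.144
ins=(np.hypot(X,Y)<.075)&(z>.014)&(z<.045)
for nm,m in(("ball",ins&(hsv[...,2]<125)&(hsv[...,1]>60)),("bis",ins&(hsv[...,1]>90)&(hsv[...,2]>140))):
    pts=np.c_[X[m],Y[m],z[m]]; print(nm,len(pts))
    k,l,s,ce=cv2.connectedComponentsWithStats(m.astype(np.uint8),connectivity=4)
    for i in range(1,k):
        if s[i,4]>8: 
            q=np.c_[X,Y,z].reshape if 0 else None
            print("  ",s[i,4],np.round([X[l==i].mean(),Y[l==i].mean(),z[l==i].max()],3),np.round([np.ptp(X[l==i]),np.ptp(Y[l==i])],3))
    g=m if nm=="ball" else g|m
# occupancy clearance
occ=np.c_[X[g],Y[g]]
best=[]
for x in np.arange(-.04,.045,.005):
    for y in np.arange(-.045,.05,.005):
        if np.hypot(x,y)<.05: best.append((np.hypot(*(occ-[x,y]).T).min(),x,y))
best.sort(reverse=True); print(np.round(best[:8],3))
save("p_scene",d,6,(195,170,275,265))
E
```

```text
ball 241
   241 [-0.035  0.003  0.041] [0.067 0.073]
bis 236
   67 [-0.021  0.032  0.039] [0.027 0.027]
   116 [ 0.028 -0.01   0.034] [0.037 0.052]
   51 [0.02  0.032 0.033] [0.021 0.024]
[[ 0.03  -0.015 -0.045]
 [ 0.027 -0.015 -0.04 ]
 [ 0.027 -0.01  -0.045]
 [ 0.026 -0.02  -0.045]
 [ 0.024 -0.01  -0.04 ]
 [ 0.024 -0.015 -0.035]
 [ 0.023 -0.02  -0.04 ]
 [ 0.023 -0.01  -0.035]]
```

View pics/p_scene.png

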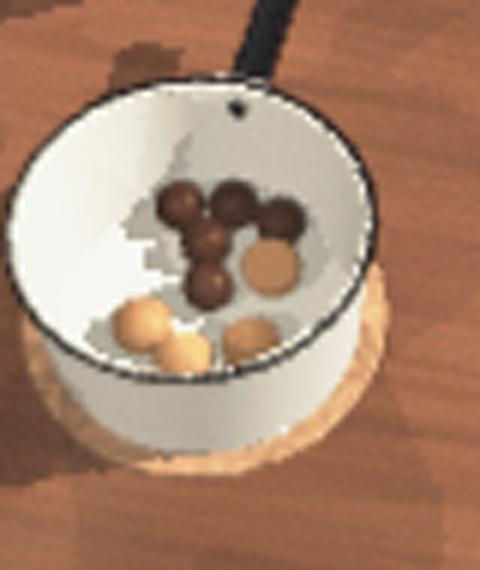

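The free spot is on the pan's -y side, (130,235) in the crop. I enter there and stir.

```bash
cat > stir.py <<'E'
from stick import *
def circle(c,n,rad,z,a0,rounds,vel=.07,sgn=1):
    fm=0;fp=None
    for i in range(int(n*rounds)+1):
        a=a0+sgn*2*np.pi*i/n
        r.move_linear(np.r_[c[0]+rad*np.cos(a),c[1]+rad*np.sin(a),z],vel=vel)
        f=np.array(r.current_contact_force()); h=np.hypot(f[0],f[1])
        if h>fm: fm=h;fp=(i,np.round(f,1))
    return fm,fp
E
python3 - <<'E'
from stir import *
c=np.array([.520,-.144]); t=r.current_t()
r.move_linear(np.r_[c+[-.012,-.043],.29],vel=.2)
r.move_linear(np.r_[c+[-.012,-.043],.205],vel=.15)
for z in(.195,.187):
    r.move_linear(np.r_[c+[-.012,-.043],z],vel=.06); print(z,np.round(r.current_contact_force(),1))
r.move_linear(np.r_[c+[0,-.022],.186],vel=.05); print(np.round(r.current_contact_force(),1))
print(circle(c,12,.022,.186,-np.pi/2,1.0,.06),r.current_t()-t)
for n in("side","scene"):
    d,W,T=grab(n); save("q_"+n,d,4,(230,240,360,360) if n=="side" else (185,160,285,270))
    z=W[...,2];cc=c
    for k in range(2):
        rr=np.hypot(W[...,0]-cc[0],W[...,1]-cc[1]);q=W[(abs(z-.0885)<.006)&(rr<.1)&(rr>.07)]
        cc,R2=circ(q[:,:2])
    print(n,cc,R2,len(q))
E
```

```text
0.195 [ 0.3 -0.7 -1.1]
0.187 [ 0.1 -1.   0.3]
[0.4 0.8 0.3]
(np.float64(2.880883299344423), (8, array([ 2.1, -1.9, -0.4]))) 7.041699999999999
side [ 0.51489263 -0.14285703] 0.08462536410760081 436
scene [ 0.51773809 -0.1375696 ] 0.08413296237137625 363
```

View pics/q_scene.png

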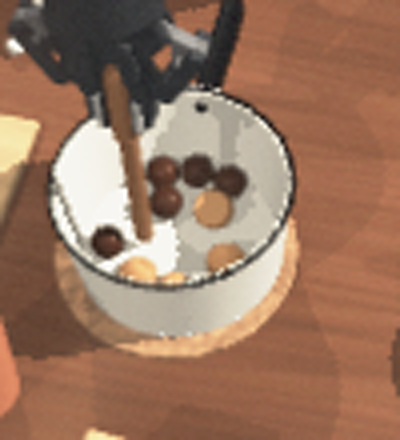

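View pics/q_side.png

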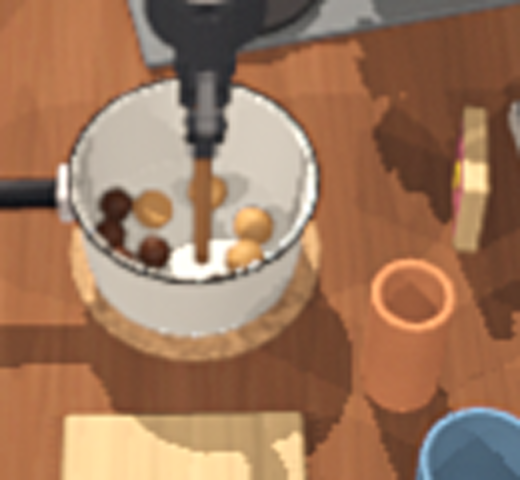

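```bash
python3 - <<'E'
from stir import *
c=np.array([.518,-.144]); t=r.current_t()
print(circle(c,12,.023,.186,-np.pi/2,3.25,.07),r.current_t()-t,r.current_t())
for n in("side","scene"):
    d,W,T=grab(n); save("u_"+n,d,4,(230,240,360,360) if n=="side" else (185,160,285,270))
    z=W[...,2];cc=c
    for k in range(2):
        rr=np.hypot(W[...,0]-cc[0],W[...,1]-cc[1]);q=W[(abs(z-.0885)<.006)&(rr<.1)&(rr>.07)]
        cc,R2=circ(q[:,:2])
    Tw=wristT(); m=(np.hypot(W[...,0]-Tw[0,3],W[...,1]-Tw[1,3])<.013)&(z<.13); print(n,cc,R2,len(q),"tip zmin",W[m][:,2].min())
E
```

```text
(np.float64(1.546749172871069), (8, array([-0.4,  1.5, -0.7]))) 12.600000000000001 75.3417
side [ 0.51480013 -0.14284658] 0.08454226111217944 432 tip zmin 0.004606286744354593
scene [ 0.51796535 -0.1375475 ] 0.08409502348926526 345 tip zmin 0.0036274074316895444
```

View pics/u_scene.png

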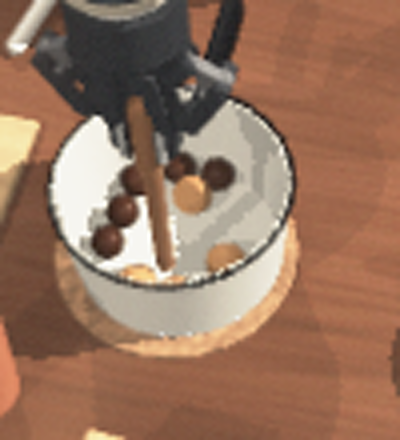

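View pics/u_side.png

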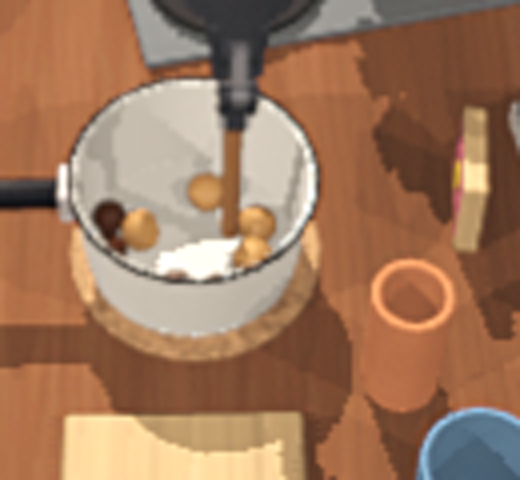

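```bash
python3 - <<'E'
from stir import *
t=r.current_t(); p=np.array(r.current_tool_pos())
r.move_linear(np.r_[p[:2],.30],vel=.12)
K=np.array([.657,-.248])
r.move_linear(np.r_[K,.30],vel=.2); r.sleep(.2)
x,y=r.current_tool_pos()[:2]
for n in("scene","side"):
    d,W,T=grab(n)
    m=(np.hypot(W[...,0]-x,W[...,1]-y)<.03)&(W[...,2]>.118)&(W[...,2]<.275);Q=W[m];print(n,len(Q),Q[:,2].min())
    for lo in(.13,.15,.2,.25):
        s=Q[(Q[:,2]>=lo)&(Q[:,2]<lo+.02)]
        if len(s): print("  ",lo,(s.mean(0)[:2]-[x,y]).round(4))
    mc=(abs(W[...,2]-.103)<.006)&(np.hypot(W[...,0]-.657,W[...,1]+.248)<.04);print("crock",circ(W[mc][:,:2]))
    save("v_"+n,d,3,(110,130,290,290) if n=="scene" else (200,170,390,340))
print(r.current_t()-t)
E
```

```text
scene 173 0.13751031685612958
   0.13 [0.006  0.0064]
   0.15 [0.0061 0.0058]
   0.2 [0.0063 0.0062]
   0.25 [0.0068 0.0067]
crock (array([ 0.65901691, -0.24427456]), np.float64(0.024276276739861193))
side 173 0.13845596829270046
   0.13 [ 0.0011 -0.0051]
   0.15 [ 0.0007 -0.0052]
   0.2 [ 0.0004 -0.0051]
   0.25 [ 0.0001 -0.0061]
crock (array([ 0.65726253, -0.25073141]), np.float64(0.024464499051167852))
2.3333000000000084
```

View pics/v_scene.png

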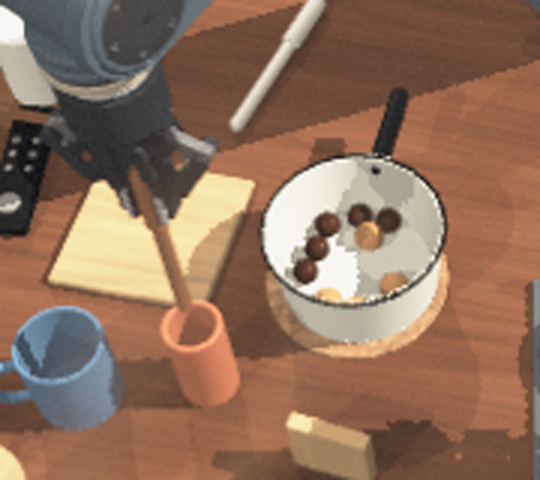

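View pics/v_side.png

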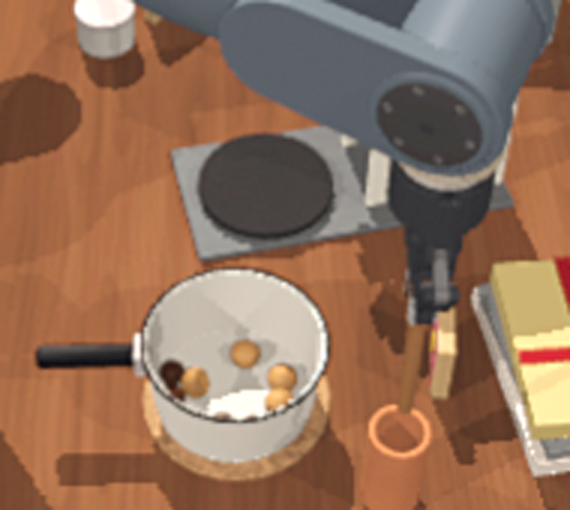

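The stick hangs straight over the crock and has not slipped. Insert and release.

```bash
python3 - <<'E'
from stir import *
K=np.array([.657,-.248])
for z in(.27,.24,.21,.19,.178,.172):
    r.move_linear(np.r_[K,z],vel=.08); f=np.array(r.current_contact_force()); print(z,np.round(f,1))
    if f[2]>3 or np.hypot(f[0],f[1])>8: break
z=r.current_tool_pos()[2]
r.set_gripper(.5); r.sleep(.3); r.set_gripper(.85); print(np.round(r.current_contact_force(),1))
r.move_linear(np.r_[K,z+.02],vel=.06); r.move_linear(np.r_[K,z+.15],vel=.15)
r.move_to(np.array([.40,.05,.40]),down(-np.pi/2)); r.sleep(.5); print(r.current_t())
for n in("scene","side","wrist"):
    d,W,T=grab(n); save("z_"+n,d)
    if n!="wrist":
        m=(W[...,2]>.12)&(W[...,2]<.25)&(np.hypot(W[...,0]-K[0],W[...,1]-K[1])<.1);q=W[m];print(n,q.mean(0),q[:,2].max())
    c=np.array([.518,-.144])
    for k in range(3):
        rr=np.hypot(W[...,0]-c[0],W[...,1]-c[1]);q=W[(abs(W[...,2]-.0885)<.006)&(rr<.1)&(rr>.07)];c,R2=circ(q[:,:2])
    print("pan",c,R2,q[:,2].std())
E
```

```text
0.27 [-0.5  0.3 -0.3]
0.24 [ 1.1 -1.  -0.1]
0.21 [ 0.  -0.5 -0. ]
0.19 [ 0.3  0.5 -0.4]
0.178 [ 0.  -0.7  0.4]
0.172 [ 1.  -0.6  0.2]
[ 0.4 -0.  -0.4]
84.8417
scene [ 0.66404358 -0.24163753  0.17386346] 0.209316296540341
pan [ 0.51737175 -0.13741794] 0.0843040170688509 0.00313753411795848
side [ 0.65693342 -0.25440293  0.17471604] 0.21198864735171474
pan [ 0.51516754 -0.14270689] 0.08452781351053627 0.0033280870053320056
pan [ 0.51347244 -0.14017149] 0.08440398004277465 0.00295321168735026
```

View pics/z_scene.png

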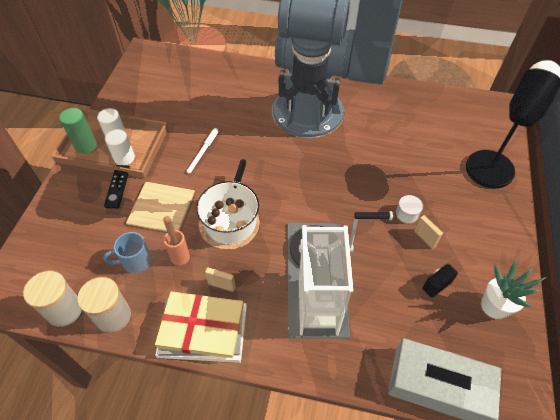

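View pics/z_wrist.png

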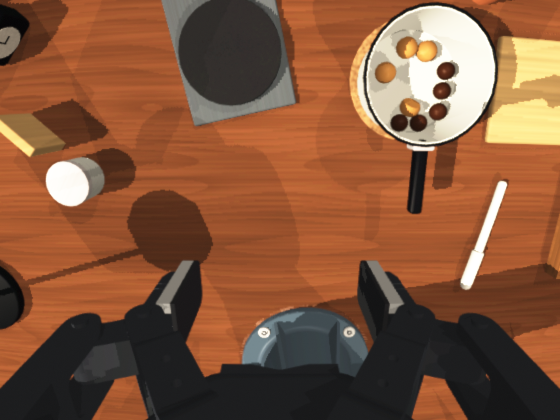

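View pics/z_side.png

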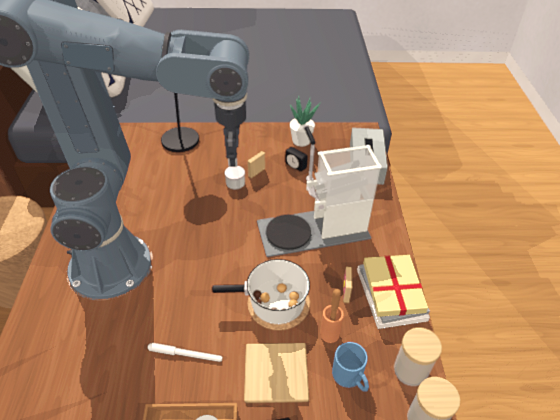

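The wrist picture shows five balls, at (445,71), (443,90), (438,111), (418,123) and (399,123). It also shows four biscuits, at (407,47), (427,50), (385,72) and (410,107), all in the pan on the mat. The stick stands in the crock (scene 172,240), and the bystanders are where they were. I hand in.

```bash
python3 - <<'E'
from cell import r
r.hand_in(); print(r.current_t())
E
```

```text
the job is handed in; nothing more can be done
the job is handed in; nothing more can be done
```

I did the whole job and handed it in at about 85 s of the 210 s allowed; the hand-in gives no verdict, so what follows rests on my own checks.

- **Lever:** I pulled it to its stop, where the force rose sharply, and eased it back home in about 3.5 s with the bar still held. The rod read within about 0.06 rad of home in both views.
- **Pan:** I lifted it by the handle with all five balls in it and set it on the mat. In the last pictures its centre is within about 6 mm of the mat's centre. The three cameras disagree by up to 5 mm on where it stands, well inside the 40 mm allowed.
- **Biscuits:** All four went from the board into the pan. None had been knocked aside before I picked it.
- **Stirring:** I made about four and a quarter rounds at 22–23 mm radius, with the tip about 13 mm above the pan's floor. The sideways force never passed 3 N.
- **Stick:** It was lowered back into the crock tip down and let go; it stands almost upright.

The last pictures show five balls and four biscuits in the pan and nothing spilt. The lever looks upright, the bystanders are where they were by eye, and the arm is clear of everything.

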